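# Clamp the bottle cradle on the cellar bench

### The arm

A 7-joint arm with a two-finger parallel gripper is mounted at the origin on the work surface. World frame = base frame: x ahead of the robot, y to its left, z up, the work surface at z = 0. Lengths are in mm, angles in rad, forces in N, time in s.
With the tool pointing down it reaches from about 400 to 850 mm from the base axis. Payload 4.5 kg.
Tool frame: the origin (TCP) lies midway between the tips of the shut fingers; the grasp point (between the pads) lies 19 mm behind it; x points along the fingers, z is the direction in which the jaws open and shut, and the axes are right-handed (so a half turn about x gives the same grasp; the last joint's range is limited). The gripper opens to 88 mm and grips with 3 to 60 N. Pads are 18 mm wide; open, the fingers measure 123 mm over their backs; the gripper's body (75 mm by 187 mm) begins 45 mm behind the grasp point.
Start: joints at [-1.297, 0.689, -0.195, 1.565, 0.157, 0.902, -0.215], TCP at [148.421, 607.145, 238.743] pointing down, gripper open.
Joint ranges: [-3.01, 3.01], [-0.46, 2.08], [-1.47, 1.51], [0.13, 2.56], [-1, 4.14], [0.04, 2.09], [-2.66, 2.66]. Speed limits (rad/s): [2.57, 2.57, 3.14, 3.14, 3.14, 3.14, 3.14].

### API

Orientations are given as a rotation vector (axis times angle).
In Python, from rig import state, camera, camera_info, sign_off, look_for, silhouettes, pinpoint gives the robot as it stands.
- The arm moves only by the tool apply_moves, never from a script. Its arguments are lists of equal length, an entry for each row: "hand": the closure, from 0 (fully open) to 1 (shut); "xyz": the shift along the tool's x, y, z in cm, a list of three; "rot": the turn, a rotation vector about the tool's x, y, z in rad, a list of three. A call has 1 to 12 rows; each row shifts and turns the pose as measured when the row begins, along the tool's axes as they then stand; what a row does not reach is not made up. A row lasts 1/10 s, in which the tool goes at most 50 mm and 8.59 degrees, less where a joint would pass 70% of its speed; a pose out of reach is approached as far as the arm can. A call with a gripper value outside its range is refused whole. The fingers move at their own pace and stop on an object; "squeeze" is the grip in N (left out, the last holds). Time passes only in rows, so rows that do not move let the fingers close. It gives the time, the measured TCP pose, the force and the opening at its end, in the units of the state.
- state(): the state, without advancing time (a new reading comes with each control period).
- camera(name): name is "side" or "top"; returns (picture, depth): 420x560x3 uint8, blue, green, red; 420x560 float32, mm along the optical axis (not along the pixel's ray), 0 where there is no reading.
- camera_info(name): a dict with "camera_matrix" (3x3 intrinsics, pixels), "world_to_cam" (4x4, takes a point from world to camera coordinates). Camera axes: x right, y down, z forward; pixel columns grow to the right and rows downward; lengths in mm; the calibration is good to about 2 mm. A picture is of the moment at which its call begins. camera_info takes no time and is no camera call.
- sign_off(): hands the job in, once; it reports no verdict.
Trained networks look in the newest picture that a camera, given by its name, has taken for a name from the list of things; names that differ only in an ending like _2 or _b are one class to them, and where a whole thing is asked for, a point or a joint stands for the part that bears it (a point fixed in the world has none). Each returns a list of dicts, best first, with "conf" (0 to 1); they miss things now and then, are a little off and sometimes report something else, mostly with a low value. They report only what shows in the picture. A call takes as long as a camera call.
- look_for(camera, query): "rect" ([centre column, centre row, width, height] in pixels, round what is visible of it).
- silhouettes(camera, query): "mask" (420x560 bool, what is visible of it) and "rect" ([centre column, centre row, width, height] in pixels, round what is visible of it).
- pinpoint(camera, query): "pixel" ([row, column] in pixels: a listed point, or the origin of a listed thing).
The state is a dict: "t": time; "qpos": joint angles; "dq": joint speeds; "effort": joint torques, N m; "tcp_pos": TCP position; "tool_rot": TCP orientation; "ft_force": force on the tool from outside, world axes, zero at the start; "ft_torque": the same for the moment, N m; "gripper_width": opening from 0.0 (shut) to 1.0 (fully open).
Only numpy, scipy, OpenCV 4.12 (cv2) and the standard library are available. Lean on these libraries where they do the work, as an engineer would, in place of code of your own. Each camera call takes 0.05 s, during which the arm holds its last target. There are 200 camera calls.

### The job

The pale wooden bottle cradle lies loose in one of the two green screw clamps, ready to be worked on. Turn that clamp's T-handle clockwise, seen from above, until the rising resistance shows that the cradle is firmly clamped, then stop before it is crushed and let go. Leave the T-handle of the other clamp, the one with the dark batten, alone.

Things in the scene. Friction and masses are not known exactly. Their poses are not given: they have to be found in the camera images.
- screw_a: T-handle of the clamp with the pale cradle: level flat-sided steel bar 100 mm long, 12 wide, 16 high, red 20 mm balls on its ends, on an upright stem 11 mm thick; 32 mm free below the bar, then a boss of 36 mm diameter. Origin: middle of the bar, on the screw axis, 172 mm above the table; x along the bar, z up. Turns about z at constant height, clockwise from above tightens; fixed clamp.
- foot_a: That clamp's sprung foot: brass disc, 40 mm diameter, rubber face. Origin: centre of its underside. It sinks 5 mm per rad of the handle and meets the cradle 0.2 to 0.9 rad from the start. Until then turning takes 0.15 N m, beyond it about 0.45 N m more per rad. Firm is 0.5 rad past the meeting (0.3 to 0.8 is good). Let go, the handle springs back up to 0.4 rad and stays tight.
- cradle: The pale wooden bottle cradle: a bar 240 x 50 x 42 mm with two scallops for bottles, lying loose on the clamp's base plate (16 mm high), its flat middle under the foot. Origin: the middle of its underside; x along its length, z up.
- end_b (a point): The centre of one red end ball (20 mm diameter) of the other clamp's T-handle, 172 mm above the table and 50 mm from that screw's axis. That clamp is the same but has a plain dark brown batten, 240 x 45 x 36 mm, in it. To be left alone.

How it is judged (in metres and radians):
On the way:
1. with the fingers on the T-handle, the foot presses the cradle with more than 20 N (contact force between foot_a and cradle above 20 N and contact force between the fingers and screw_a above 1 N), for 0.2 s.
At the end, for the whole second after the job is handed in: The T-handle is let go and the foot still presses the cradle with more than 18 N; the cradle lies within 15 mm of where it began and the end of the other clamp's handle within 12 mm (contact force between foot_a and cradle above 18 N and distance of cradle from where it was at the start of the episode below 0.015 m and distance of end_b from where it was at the start of the episode below 0.012 m); the robot touches nothing.
It fails at once if the cradle is crushed: the foot presses it with more than 90 N (contact force between foot_a and cradle above 90 N).
It fails at once if the other clamp's handle is turned or pushed by more than 15 mm at its end (distance of end_b from where it was at the start of the episode above 0.015 m).
It also fails if it takes over 42 s, if anything falls off the work surface, if the arm or the gripper's body presses on something with over 40 N, if the wrist force passes 120 N, or if a joint passes its speed limit or range.

## Working session

There is one attempt and no reset: what is moved stays moved. The work goes in short steps, Python scripts to look and compute and a tool call to move; the robot and the scene stay as the last step left them, time stands still between calls to the robot, and variables do not carry over. Pictures are saved under pics/ and viewed, about 8 in all and at most 12, crops included, and the job is handed in when it is done.

Besides the shell and the picture viewer there is one more tool, called after "Emit:" by a JSON object that holds its "method" and its "body", one argument or row to a line. apply_moves: Moves the arm, as the interface text tells. Its arguments: {"type":"object","properties":{"hand":{"type":"array"},"xyz":{"type":"array"},"rot":{"type":"array"},"squeeze":{"type":"number"}},"required":["hand","xyz","rot"]}

```bash
mkdir -p pics
cat > h.py <<'E'
import numpy as np, cv2
from rig import *
from scipy.spatial.transform import Rotation as R
def world(cam,u,v,d):
    i=camera_info(cam);K=np.array(i["camera_matrix"]);T=np.linalg.inv(np.array(i["world_to_cam"]))
    p=np.linalg.inv(K)@np.array([u,v,1.])*d
    return (T@np.r_[p,1])[:3]
def atz(cam,u,v,z):
    a=world(cam,u,v,1.);b=world(cam,u,v,1000.)
    return a+(b-a)*(z-a[2])/(b[2]-a[2])
def st():
    s=state();print(s["t"],np.round(s["tcp_pos"],1),np.round(s["tool_rot"],3),"F",np.round(s["ft_force"],1),"M",np.round(s["ft_torque"],2),s["gripper_width"])
    print(np.round(R.from_rotvec(s["tool_rot"]).as_matrix(),3)); return s
E
python3 - <<'E'
from h import *
st()
ims=[]
for c in("top","side"):
    p,d=camera(c);cv2.imwrite(f"pics/{c}0.png",p)
    for q in("screw_a","end_b","foot_a","cradle"):
        for r in pinpoint(c,q)[:3]:
            v,u=r["pixel"];z={"screw_a":172,"end_b":172,"cradle":16}.get(q,100)
            print(c,q,round(r["conf"],2),np.round([u,v]),np.round(atz(c,u,v,z)),d[int(v),int(u)])
    for r in silhouettes(c,"screw_a")[:3]:
        print(c,"sil",r["conf"],np.round(r["rect"]),r["mask"].sum())
E
```

```text
0.0 [148.4 606.5 237.9] [-1.032  1.314  1.03 ] F [-0.4  0.2 -0.8] M [ 0.03  0.   -0.02] 1.0009284914143266
[[-0.    -0.971  0.237]
 [-0.002  0.237  0.971]
 [-1.    -0.    -0.002]]
top screw_a 0.58 [138. 259.] [497. 206. 172.] 582.01227
top end_b 0.85 [378. 174.] [ 628. -172.  172.] 611.05164
top cradle 0.87 [164. 265.] [496. 207.  16.] 638.0032
top sil 0.66 [140. 260.  19.  76.] 928
side screw_a 0.82 [235. 322.] [502. 207. 172.] 491.72256
side end_b 0.74 [300. 132.] [ 632. -173.  172.] 782.87225
side foot_a 0.47 [239. 370.] [491. 221. 100.] 515.1242
side cradle 0.64 [242. 398.] [495. 217.  16.] 552.06036
side sil 0.86 [237. 323.  92.  54.] 1669
```

View pics/top0.png

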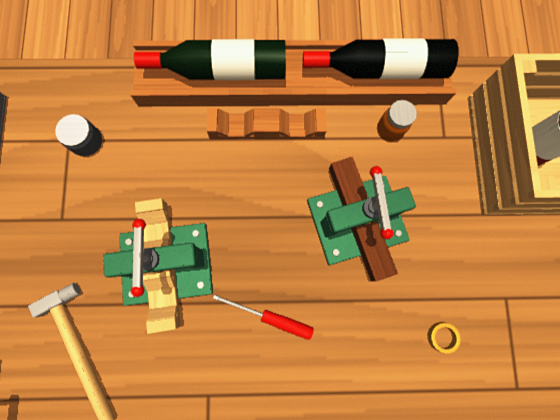

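View pics/side0.png

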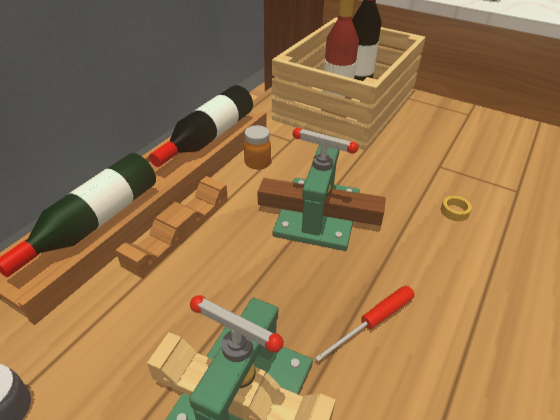

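Run:
```python
from h import *
for c in("top","side"):
    p,d=camera(c)
    r=silhouettes(c,"screw_a")
    for m in r[:2]:
        ys,xs=np.where(m["mask"]); P=np.array([world(c,x,y,d[y,x]) for x,y in zip(xs,ys) if d[y,x]>0])
        P=P[(P[:,2]>160)&(P[:,2]<190)]
        if len(P)<30: continue
        (cx,cy),wh,a=cv2.minAreaRect(P[:,:2].astype(np.float32))
        x=P[:,:2]-P[:,:2].mean(0);w,V=np.linalg.eigh(x.T@x)
        print(c,m["conf"],len(P),(cx,cy),wh,a,"dir",V[:,1],np.degrees(np.arctan2(V[1,1],V[0,1])),np.percentile(P[:,2],[5,50,95]))
        # red balls
        hsv=cv2.cvtColor(p,cv2.COLOR_BGR2HSV);red=((hsv[...,0]<8)|(hsv[...,0]>172))&(hsv[...,1]>130)&(hsv[...,2]>60)
        n,l,s,cen=cv2.connectedComponentsWithStats(red.astype(np.uint8))
        for i in range(1,n):
            if s[i,4]>25: print(c,"red",s[i,4],s[i,:4],cen[i],np.round(atz(c,*cen[i],172),1))
```

```text
top 0.64 847 (499.5909729003906, 205.1759490966797) (119.23644256591797, 19.5694637298584) 0.8298895955085754 dir [-0.99971735 -0.02377451] -178.63769236663745 [169.96756909 180.13180558 182.50250078]
top red 458 [303  51  28  17] [316.04148472  58.94978166] [833.9 -80.3 172. ]
top red 444 [133  52  29  17] [147.09684685  59.80405405] [833.6 207.2 172. ]
top red 44 [537 157  12   8] [540.86363636 160.63636364] [ 648.6 -442.9  172. ]
top red 87 [370 166  12  11] [375.27586207 170.37931034] [ 634.7 -169.3  172. ]
top red 99 [132 219  14  11] [138.56565657 223.33333333] [552.4 207.5 172. ]
top red 113 [380 228  13  11] [386.09734513 233.22123894] [ 532.  -179.7  172. ]
top red 114 [131 285  13  12] [136.95614035 290.86842105] [449.  204.7 172. ]
top red 700 [261 310  53  30] [287.23857143 324.39857143] [396.5 -21.4 172. ]
side 0.66 1512 (499.2361145019531, 209.2853546142578) (114.5914535522461, 17.265472412109375) 1.350853443145752 dir [-0.99963557 -0.02699484] -178.45312165028867 [168.82236258 179.40683288 181.53443123]
side red 1266 [326  17  33  49] [342.08372828  42.7093207 ] [ 741.9 -579.7  172. ]
side red 74 [293 128   9  11] [296.7972973  132.86486486] [ 634.7 -166.1  172. ]
side red 431 [149 141  29  26] [163.1136891  153.56844548] [788.5   5.6 172. ]
side red 95 [347 142  11  11] [352.24210526 147.30526316] [ 533.4 -176.9  172. ]
side red 759 [  0 241  37  36] [ 16.34782609 257.99604743] [788.2 273.5 172. ]
side red 911 [362 286  52  43] [387.90120746 306.3830955 ] [364.4  99.2 172. ]
side red 155 [190 296  14  17] [195.92258065 303.19354839] [554.4 210.5 172. ]
side red 251 [265 333  18  19] [274.13545817 342.60557769] [451.3 207.  172. ]
```

The top view shows the pale-cradle clamp at about (150,260), with its bar running vertically along x from ball (138,223) to ball (137,291). The other clamp is at about (377,207). The side view agrees: the bar runs from (196,303) to (274,342), and the area above it is clear. That puts the bar's middle at about (500.5, 207.5), pointing at +1.5°.

Emit:
{"method": "apply_moves", "body": {
  "hand": [0, 0, 0, 0, 0, 0, 0, 0, 0, 0, 0, 0],
  "xyz": [
    [0, -3.6, -2.5],
    [0, -3.6, -2.5],
    [0, -3.6, -2.5],
    [0, -3.6, -2.5],
    [0, -3.6, -2.5],
    [0, -3.6, -2.5],
    [0, -3.6, -2.5],
    [0, -3.6, -2.5],
    [0, -3.6, -2.5],
    [0, -3.6, -2.5],
    [0, -3.6, -2.5],
    [0, -3.6, -2.5]
  ],
  "rot": [
    [0, 0, 0],
    [0, 0, 0],
    [0, 0, 0],
    [0, 0, 0],
    [0, 0, 0],
    [0, 0, 0],
    [0, 0, 0],
    [0, 0, 0],
    [0, 0, 0],
    [0, 0, 0],
    [0, 0, 0],
    [0, 0, 0]
  ],
  "squeeze": 55
}}

```text
t: 2.0
tcp_pos: [506.2, 209.3, 236.6]
tool_rot: [-1.034, 1.3, 1.049]
ft_force: [1.0, 0.8, -0.8]
gripper_width: 0.998
```

Emit:
{"method": "apply_moves", "body": {
  "hand": [0, 0, 0],
  "xyz": [
    [0, 0, 0],
    [0, 0, 0],
    [0, 0, 0]
  ],
  "rot": [
    [-0.13, 0, 0],
    [-0.13, 0, 0],
    [0, 0, 0]
  ]
}}

```text
t: 2.3
tcp_pos: [512.7, 199.7, 236.3]
tool_rot: [-1.227, 1.188, 1.23]
ft_force: [0.3, 0.4, -0.1]
gripper_width: 1.003
```

```bash
cat > go.py <<'E'
from h import *
import sys
s=st();M=R.from_rotvec(s["tool_rot"]).as_matrix()
a=np.radians(1.5);Rd=np.column_stack([[0,0,-1],[-np.cos(a),-np.sin(a),0],[-np.sin(a),np.cos(a),0]])
print(s["qpos"])
print("shift cm",M.T@(np.array([500.5,207.5,float(sys.argv[1])])-s["tcp_pos"])/10,"rot",R.from_matrix(M.T@Rd).as_rotvec())
E
python3 go.py 154
```

```text
2.3 [512.7 199.7 236.3] [-1.227  1.188  1.23 ] F [ 0.3  0.4 -0.1] M [ 0.03 -0.02  0.04] 1.0033450795484065
[[ 0.004 -1.    -0.028]
 [ 0.007 -0.028  1.   ]
 [-1.    -0.004  0.006]]
[-0.241945    0.6037831  -0.34513505  1.79691907  0.27087136  0.78097755
  0.875471  ]
shift cm [8.23087087 1.22894221 0.7612534 ] rot [0.00166403 0.00642635 0.00382403]
```

Emit:
{"method": "apply_moves", "body": {
  "hand": [0, 0, 0, 0, 0],
  "xyz": [
    [0, 1.2, 0.8],
    [2.7, 0, 0],
    [2.7, 0, 0],
    [2.7, 0, 0],
    [0, 0, 0]
  ],
  "rot": [
    [0, 0, 0],
    [0, 0, 0],
    [0, 0, 0],
    [0, 0, 0],
    [0, 0, 0]
  ]
}}

```text
t: 2.8
tcp_pos: [496.4, 214.6, 155.2]
tool_rot: [-1.219, 1.187, 1.225]
ft_force: [-0.3, 0.4, 0.5]
gripper_width: 1.003
```

```bash
python3 go.py 154
python3 - <<'E'
from h import *
p,d=camera("side");cv2.imwrite("pics/s1.png",cv2.resize(p[220:420,120:400],None,fx=2.5,fy=2.5))
p,d=camera("top");cv2.imwrite("pics/t1.png",cv2.resize(p[180:360,60:280],None,fx=2.5,fy=2.5))
E
```

```text
2.8 [496.4 214.6 155.2] [-1.219  1.187  1.225] F [-0.3  0.4  0.5] M [-0.    0.05  0.05] 1.00325778404306
[[ 0.006 -1.    -0.021]
 [ 0.011 -0.02   1.   ]
 [-1.    -0.006  0.011]]
[-0.31682177  0.70654882 -0.28410092  1.90644052  0.33398026  0.5633104
  0.77249042]
shift cm [ 0.11728318 -0.39930288 -0.72274795] rot [-0.00567547  0.01132066  0.00579586]
```

View pics/s1.png

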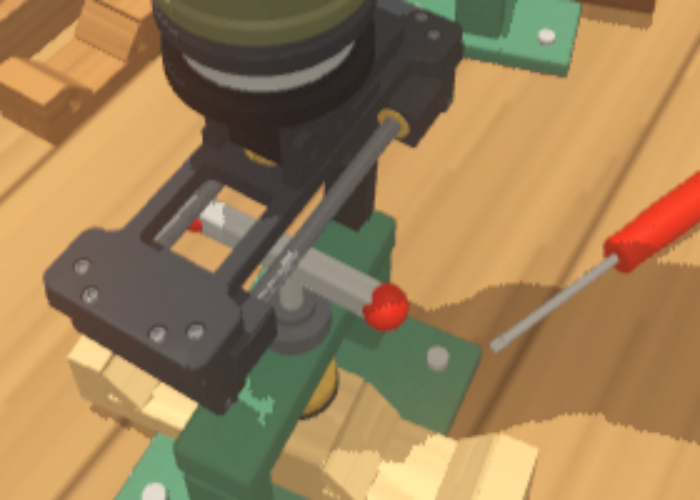

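The crop shows the bar running between the open fingers, with the ball at (385,305) and the boss at (295,325). I'll centre on the bar and close.

Emit:
{"method": "apply_moves", "body": {
  "hand": [0, 0, 0],
  "xyz": [
    [0.1, -0.4, -0.7],
    [0, 0, 0],
    [0, 0, 0]
  ],
  "rot": [
    [0, 0.01, 0],
    [0, 0, 0],
    [0, 0, 0]
  ]
}}

```text
t: 3.2
tcp_pos: [504.4, 210.0, 160.6]
tool_rot: [-1.227, 1.183, 1.215]
ft_force: [0.0, 0.2, 0.0]
gripper_width: 0.996
```

```bash
python3 go.py 154
```

```text
3.2 [504.4 210.  160.6] [-1.227  1.183  1.215] F [0.  0.2 0. ] M [ 0.01 -0.02 -0.  ] 0.9963788778383473
[[ 0.016 -1.    -0.02 ]
 [ 0.006 -0.02   1.   ]
 [-1.    -0.016  0.006]]
[-0.31048133  0.70053374 -0.28030485  1.8936194   0.33900767  0.57582661
  0.77942114]
shift cm [ 0.65509841  0.4091995  -0.24299469] rot [-0.00604189  0.00588555  0.01651597]
```

Emit:
{"method": "apply_moves", "body": {
  "hand": [0, 0],
  "xyz": [
    [0.6, 0.4, -0.2],
    [0, 0, 0]
  ],
  "rot": [
    [0, 0, 0],
    [0, 0, 0]
  ]
}}

```text
t: 3.4
tcp_pos: [501.0, 207.8, 155.3]
tool_rot: [-1.227, 1.181, 1.213]
ft_force: [-1.2, -0.4, -0.1]
gripper_width: 1.002
```

```bash
python3 go.py 154;python3 - <<'E'
from h import *
for i in range(6): camera("top");s=state();print(s["t"],s["tcp_pos"],s["tool_rot"],s["ft_torque"])
E
```

```text
3.4 [501.  207.8 155.3] [-1.227  1.181  1.213] F [-1.2 -0.4 -0.1] M [-0.05  0.03  0.04] 1.0021097725570274
[[ 0.018 -1.    -0.019]
 [ 0.007 -0.019  1.   ]
 [-1.    -0.019  0.007]]
[-0.31375132  0.70387223 -0.27302878  1.91187821  0.3455136   0.55125314
  0.77162914]
shift cm [ 0.12783925  0.05384336 -0.0270785 ] rot [-0.00725932  0.00684586  0.01863317]
3.45 [501.61582208 208.12245199 155.63240313] [-1.22663452  1.18013497  1.2122785 ] [-0.00237482  0.01998456  0.00950749]
3.5 [501.82637435 208.33172411 155.69840766] [-1.22663887  1.17971406  1.21227629] [ 0.04218932 -0.00700848 -0.05460301]
3.55 [501.95616414 208.47545049 155.75505727] [-1.22666742  1.17940239  1.2122806 ] [ 0.05126624  0.00772973 -0.02105166]
3.6 [501.95649633 208.50993513 155.72493629] [-1.2266632   1.17946093  1.21234684] [ 9.69348251e-05 -3.55035630e-03 -3.83922856e-02]
3.65 [502.0004568  208.51727962 155.7248549 ] [-1.22668996  1.17941799  1.21233223] [-0.00077564 -0.02546119  0.02066667]
3.7 [501.98125695 208.56316354 155.71600944] [-1.22667363  1.17941115  1.21238836] [ 0.03787727 -0.05003225  0.01185692]
```

Emit:
{"method": "apply_moves", "body": {
  "hand": [1, 1, 1, 1, 1, 1, 1, 1],
  "xyz": [
    [0, 0, 0],
    [0, 0, 0],
    [0, 0, 0],
    [0, 0, 0],
    [0, 0, 0],
    [0, 0, 0],
    [0, 0, 0],
    [0, 0, 0]
  ],
  "rot": [
    [0, 0, 0],
    [0, 0, 0],
    [0, 0, 0],
    [0, 0, 0],
    [0, 0, 0],
    [0, 0, 0],
    [0, 0, 0],
    [0, 0, 0]
  ],
  "squeeze": 55
}}

```text
t: 4.5
tcp_pos: [502.1, 208.7, 155.6]
tool_rot: [-1.227, 1.179, 1.212]
ft_force: [0.3, 0.0, 0.6]
gripper_width: 0.297
```

```bash
cat > m.py <<'E'
from h import *
f=[];t=[]
for i in range(6):
    camera("top");s=state();f.append(s["ft_force"]);t.append(s["ft_torque"])
M=R.from_rotvec(s["tool_rot"]).as_matrix()
print(s["t"],"tcp",np.round(s["tcp_pos"],1),"jaw ang",np.arctan2(M[1,2],M[0,2]),"tilt",M[:2,0],"w",s["gripper_width"],"q",np.round(s["qpos"],2))
f=np.mean(f,0);t=np.mean(t,0);c=np.array([500.5,207.5,160])/1000-np.array(s["tcp_pos"])/1000
print("F",f,"M",t,"+-",0.04/6**.5,"Mz about axis",t[2]-np.cross(c,f)[2])
E
python3 m.py
```

```text
4.8 tcp [502.1 207.7 155.6] jaw ang 1.5896464994626687 tilt [0.01957141 0.00690978] w 0.1276827975635712 q [-0.31  0.7  -0.27  1.91  0.35  0.55  0.77]
F [-0.23384389 -0.68992662  0.71734116] M [-0.19649698  0.01877025  0.02718143] +- 0.016329931618554522 Mz about axis 0.026129606804392674
```

Emit:
{"method": "apply_moves", "body": {
  "hand": [1, 1, 1, 1, 1],
  "xyz": [
    [0, 0, 0],
    [0, 0, 0],
    [0, 0, 0],
    [0, 0, 0],
    [0, 0, 0]
  ],
  "rot": [
    [0, 0, 0],
    [0.08, 0, 0],
    [0.08, 0, 0],
    [0.08, 0, 0],
    [0.02, 0, 0]
  ]
}}

```text
t: 5.3
tcp_pos: [502.1, 207.4, 155.6]
tool_rot: [-1.026, 1.297, 1.015]
ft_force: [0.3, -1.1, -0.2]
gripper_width: 0.127
```

```bash
python3 m.py
```

```text
5.6 tcp [502.1 207.3 155.6] jaw ang 1.3235026274712072 tilt [0.01936017 0.00698731] w 0.1291025611765205 q [-0.36  0.7  -0.2   1.91  0.26  0.53  0.59]
F [-0.29483548 -1.4751211   0.5944032 ] M [-0.39996726 -0.00506358  0.06546328] +- 0.016329931618554522 Mz about axis 0.0631111110467507
```

Emit:
{"method": "apply_moves", "body": {
  "hand": [1, 1, 1],
  "xyz": [
    [0, 0, 0],
    [0, 0, 0],
    [0, 0, 0]
  ],
  "rot": [
    [0.08, 0, 0],
    [0.08, 0, 0],
    [0.08, 0, 0]
  ]
}}

```text
t: 5.9
tcp_pos: [502.0, 207.1, 155.6]
tool_rot: [-0.839, 1.383, 0.834]
ft_force: [-0.1, -0.5, 0.6]
gripper_width: 0.128
```

```bash
cat > m.py <<'E'
from h import *
f=[];t=[]
for i in range(6):
    s=state();f.append(s["ft_force"]);t.append(s["ft_torque"]);p,d=camera("side")
s=state()
M=R.from_rotvec(s["tool_rot"]).as_matrix()
print(s["t"],"tcp",np.round(s["tcp_pos"],1),"jaw ang",np.arctan2(M[1,2],M[0,2]),"w",s["gripper_width"],"q7",s["qpos"][6])
print("Mz",np.round(np.array(t)[:,2],3));f=np.mean(f,0);t=np.mean(t,0)
print("F",f,"M",t)
i=camera_info("side")
hsv=cv2.cvtColor(p,cv2.COLOR_BGR2HSV);red=((hsv[...,0]<8)|(hsv[...,0]>172))&(hsv[...,1]>130)&(hsv[...,2]>60)
n,l,s,cen=cv2.connectedComponentsWithStats(red.astype(np.uint8))
for i in range(1,n):
    w=atz("side",*cen[i],172)
    if s[i,4]>20 and abs(np.hypot(*(w[:2]-[502,208]))-50)<12: print("ball",s[i,4],np.round(w,1),"ang",np.arctan2(w[1]-208,w[0]-502))
cv2.imwrite("pics/now.png",p)
E
python3 m.py
```

```text
6.2 tcp [501.9 207.1 155.6] jaw ang 1.081634298319421 w 0.1282726851804702 q7 0.4303974527936476
Mz [ 0.1    0.071 -0.015 -0.018 -0.051 -0.057]
F [-0.22054449 -1.079758    0.80536672] M [-0.48471872  0.04604126  0.00502802]
ball 280 [457.3 232.  172. ] ang 2.6488388955459485
```

Emit:
{"method": "apply_moves", "body": {
  "hand": [1, 1],
  "xyz": [
    [0, 0, 0],
    [0, 0, 0]
  ],
  "rot": [
    [0.08, 0, 0],
    [0.08, 0, 0]
  ]
}}

```text
t: 6.4
tcp_pos: [501.8, 206.9, 155.6]
tool_rot: [-0.717, 1.429, 0.715]
ft_force: [0.4, -0.9, 1.3]
gripper_width: 0.132
```

```bash
python3 m.py
```

```text
6.7 tcp [501.8 206.9 155.6] jaw ang 0.922943956299823 w 0.1308907117592841 q7 0.3263378377759126
Mz [ 0.075  0.089  0.001 -0.021 -0.039 -0.061]
F [-0.16389809 -1.36907342  1.30174733] M [-0.58792467  0.07568891  0.00745494]
ball 286 [461.8 238.6 172. ] ang 2.490551700718764
```

Emit:
{"method": "apply_moves", "body": {
  "hand": [1, 1],
  "xyz": [
    [0, 0, 0],
    [0, 0, 0]
  ],
  "rot": [
    [0.08, 0, 0],
    [0.08, 0, 0]
  ]
}}

```text
t: 6.9
tcp_pos: [501.7, 206.8, 155.6]
tool_rot: [-0.593, 1.468, 0.595]
ft_force: [-0.4, -2.4, 1.5]
gripper_width: 0.127
```

```bash
python3 m.py
```

```text
7.2 tcp [501.7 206.7 155.6] jaw ang 0.7646749124917965 w 0.12763188460706026 q7 0.22325832720172464
Mz [ 0.14   0.11  -0.084 -0.04  -0.078  0.043]
F [-0.45211335 -2.10544448  1.56572564] M [-0.67773816  0.14603193  0.01496179]
ball 291 [466.8 244.6 172. ] ang 2.33678267605683
```

Emit:
{"method": "apply_moves", "body": {
  "hand": [1, 1],
  "xyz": [
    [0, 0, 0],
    [0, 0, 0]
  ],
  "rot": [
    [0.08, 0, 0],
    [0.08, 0, 0]
  ]
}}

```text
t: 7.4
tcp_pos: [501.5, 206.6, 155.6]
tool_rot: [-0.47, 1.5, 0.474]
ft_force: [-0.2, -1.9, 2.1]
gripper_width: 0.125
```

```bash
python3 m.py
```

```text
7.7 tcp [501.6 206.6 155.6] jaw ang 0.6064785277438127 w 0.12891989184651634 q7 0.12097618830751855
Mz [0.202 0.191 0.081 0.078 0.039 0.03 ]
F [-0.2123054  -2.16147861  2.23245847] M [-0.73582893  0.20575571  0.10371786]
ball 290 [473.  249.6 172. ] ang 2.1796932881505127
```

Emit:
{"method": "apply_moves", "body": {
  "hand": [1, 1],
  "xyz": [
    [0, 0, 0],
    [0, 0, 0]
  ],
  "rot": [
    [0.07, 0, 0],
    [0.07, 0, 0]
  ]
}}

```text
t: 7.9
tcp_pos: [501.4, 206.6, 155.6]
tool_rot: [-0.361, 1.521, 0.368]
ft_force: [-1.2, -2.0, 2.7]
gripper_width: 0.126
```

```bash
python3 m.py
```

```text
8.2 tcp [501.4 206.6 155.6] jaw ang 0.4685973769531684 w 0.1275942374022721 q7 0.03215142942133219
Mz [0.307 0.213 0.147 0.17  0.199 0.105]
F [-1.04127087 -2.05714021  2.44790843] M [-0.77125493  0.2482924   0.19000715]
ball 287 [478.6 252.9 172. ] ang 2.0519447189318933
```

Emit:
{"method": "apply_moves", "body": {
  "hand": [1, 1],
  "xyz": [
    [0, 0, 0],
    [0, 0, 0]
  ],
  "rot": [
    [0.07, 0, 0],
    [0.07, 0, 0]
  ]
}}

```text
t: 8.4
tcp_pos: [501.3, 206.5, 155.6]
tool_rot: [-0.252, 1.538, 0.261]
ft_force: [0.1, -2.4, 3.3]
gripper_width: 0.127
```

```bash
python3 m.py; python3 m.py
```

```text
8.7 tcp [501.3 206.5 155.6] jaw ang 0.33036839891143277 w 0.12859107407704348 q7 -0.0565168959351588
Mz [0.35  0.295 0.196 0.177 0.209 0.197]
F [-0.75808719 -1.84240119  2.87967397] M [-0.82377574  0.31902044  0.23737134]
ball 283 [485.  255.8 172. ] ang 1.9136552065503167
9.0 tcp [501.2 206.5 155.6] jaw ang 0.3293368360675158 w 0.12489579045617323 q7 -0.05720822001352282
Mz [0.134 0.21  0.208 0.285 0.177 0.161]
F [-0.86296634 -2.84955714  2.91485364] M [-0.82906637  0.37904238  0.19592469]
ball 284 [484.9 255.7 172. ] ang 1.914288413278798
```

Emit:
{"method": "apply_moves", "body": {
  "hand": [1, 1],
  "xyz": [
    [0, 0, 0],
    [0, 0, 0]
  ],
  "rot": [
    [0.05, 0, 0],
    [0.05, 0, 0]
  ]
}}

```text
t: 9.2
tcp_pos: [501.1, 206.4, 155.6]
tool_rot: [-0.173, 1.546, 0.184]
ft_force: [-1.6, -2.6, 4.1]
gripper_width: 0.126
```

```bash
python3 m.py; python3 m.py
```

```text
9.5 tcp [501.1 206.5 155.6] jaw ang 0.2300183429844266 w 0.12795903537975964 q7 -0.1209616756298151
Mz [0.361 0.337 0.263 0.257 0.234 0.307]
F [-1.25765921 -2.44766135  3.47208023] M [-0.86455611  0.43869667  0.29318646]
ball 283 [489.4 257.1 172. ] ang 1.822399197793993
9.8 tcp [501.1 206.4 155.6] jaw ang 0.22929078748657655 w 0.1296296877811734 q7 -0.12141076265840087
Mz [0.283 0.269 0.265 0.319 0.317 0.269]
F [-1.56762819 -2.63397526  3.31538246] M [-0.88864539  0.43716082  0.28683043]
ball 283 [489.4 257.1 172. ] ang 1.822399197793993
```

The relaxed torque has risen about 0.3 N m over the free-turning level, with roughly 0.5–0.6 rad past contact, so the cradle is firm. Releasing now.

Emit:
{"method": "apply_moves", "body": {
  "hand": [0, 0, 0, 0, 0, 0, 0, 0, 0, 0],
  "xyz": [
    [0, 0, 0],
    [0, 0, 0],
    [0, 0, 0],
    [0, 0, 0],
    [0, 0, 0],
    [0, 0, 0],
    [0, 0, 0],
    [0, 0, 0],
    [0, 0, 0],
    [0, 0, 0]
  ],
  "rot": [
    [0, 0, 0],
    [0, 0, 0],
    [0, 0, 0],
    [0, 0, 0],
    [0, 0, 0],
    [0, 0, 0],
    [0, 0, 0],
    [0, 0, 0],
    [0, 0, 0],
    [0, 0, 0]
  ]
}}

```text
t: 10.8
tcp_pos: [503.4, 210.4, 155.5]
tool_rot: [-0.169, 1.541, 0.188]
ft_force: [0.1, -0.6, 0.4]
gripper_width: 0.993
```

```bash
python3 m.py; python3 -c "
import cv2;p=cv2.imread('pics/now.png');cv2.imwrite('pics/s2.png',cv2.resize(p[220:420,120:400],None,fx=2.5,fy=2.5))"
```

```text
11.1 tcp [503.4 210.4 155.5] jaw ang 0.22815979372810072 w 0.9962379666381402 q7 -0.12271377590043306
Mz [ 0.054  0.01  -0.011  0.017  0.022 -0.052]
F [ 0.18821823 -0.45532599 -0.00241598] M [-0.08489931  0.06958856  0.00682183]
ball 289 [481.4 254.2 172. ] ang 1.9899510831005198
```

View pics/s2.png

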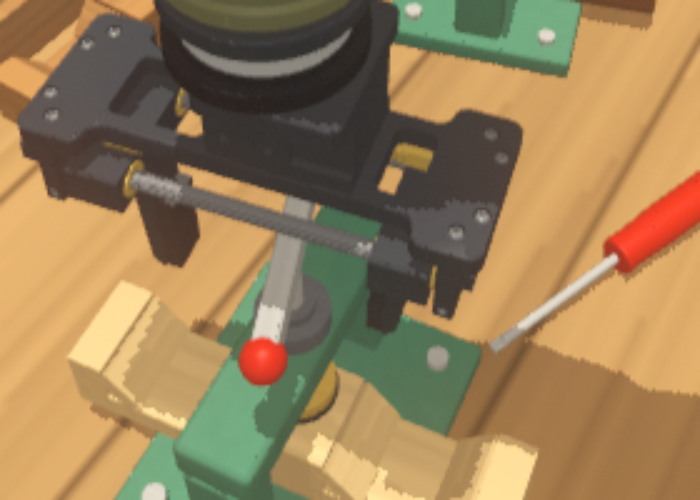

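The crop shows the fingers open and clear on both sides of the bar, and the visible ball is at (262,360). The handle sprang back only 0.17 rad, which fits about 0.5 rad past contact. Now retreating.

Emit:
{"method": "apply_moves", "body": {
  "hand": [0, 0, 0, 0, 0, 0],
  "xyz": [
    [-2, 0, 0],
    [-3, 0, 0],
    [-3, 0, 0],
    [-3, 0, 0],
    [0, 0, 0],
    [0, 0, 0]
  ],
  "rot": [
    [0, 0, 0],
    [0, 0, 0],
    [0, 0, 0],
    [0, 0, 0],
    [0, 0, 0],
    [0, 0, 0]
  ]
}}

```text
t: 11.7
tcp_pos: [500.1, 208.4, 268.4]
tool_rot: [-0.17, 1.544, 0.188]
ft_force: [-0.7, -0.4, -0.5]
gripper_width: 0.999
```

```bash
python3 m.py
python3 - <<'E'
from h import *
s=st()
for c in("top","side"):
    p,d=camera(c)
    for q,z in(("end_b",172),("cradle",16)):
        for r in pinpoint(c,q)[:2]:
            v,u=r["pixel"];print(c,q,round(r["conf"],2),np.round([u,v]),np.round(atz(c,u,v,z)))
cv2.imwrite("pics/s3.png",p)
E
```

```text
12.0 tcp [499.8 208.2 267.3] jaw ang 0.22812809005340337 w 1.0016008869269775 q7 -0.14584403235252363
Mz [ 0.004 -0.002 -0.07  -0.033  0.017 -0.022]
F [-0.13561795  0.21916078  0.05278804] M [-0.09198094  0.06501843 -0.01776517]
ball 121 [522.7 159.3 172. ] ang -1.169017913033756
ball 287 [481.3 254.2 172. ] ang 1.9912645201974422
12.0 [499.8 208.2 267.3] [-0.171  1.546  0.187] F [ 0.3  0.3 -0.6] M [-0.07  0.09  0.07] 1.0016008869269775
[[ 0.016 -0.226  0.974]
 [ 0.012  0.974  0.226]
 [-1.     0.008  0.019]]
top end_b 0.93 [378. 176.] [ 625. -174.  172.]
top cradle 0.85 [163. 264.] [499. 209.  16.]
side end_b 0.92 [299. 132.] [ 633. -170.  172.]
side end_b 0.46 [234. 320.] [504. 207. 172.]
side cradle 0.66 [238. 397.] [500. 218.  16.]
```

View pics/s3.png

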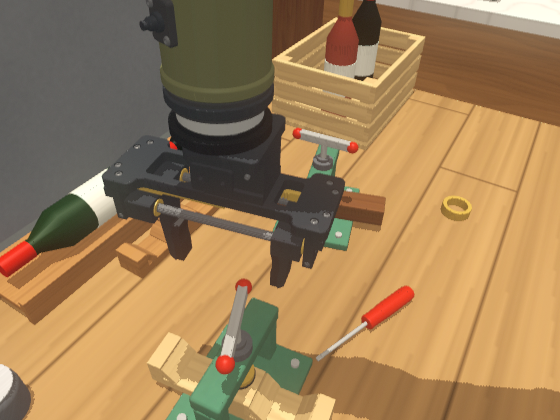

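The gripper is well clear above the handle (balls at (244,286) and (225,364)). The cradle hasn't shifted, and the other handle is still at (297,133)–(352,147). Handing in.

```bash
python3 -c "
from rig import *
print(sign_off())"
```

```text
the job is handed in; nothing more can be done
None
```

The cradle's clamp is tightened and let go, and I handed the job in at about 12 s of robot time. The hand-in reports no verdict.

**What I did:** I gripped the middle of that clamp's T-handle and turned it about 1.36 rad clockwise in small steps. The turning torque started to climb at about 0.8–0.9 rad. By the end it was about 0.3 N m above the free-turning level, so I stopped there, opened the fingers and lifted the gripper about 110 mm clear.

**Last checks:**
- **Tightness:** the handle sprang back only about 0.17 rad and stayed there. That fits about 0.5 rad past contact before release and 0.33 rad after. The torque readings were noisy: different ways of reading them gave 0.46–0.7 rad past contact, all inside the good range.
- **Foot force:** I could not measure it directly; I inferred it from the torque and the spring-back.
- **Cradle and other handle:** both are within a few mm of where they started, which is within camera error. The side camera puts the cradle about 9 mm further left than the top camera does, but it showed the same offset before I moved anything.
- **Robot:** no contact force on the tool, and the gripper was fully open.

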